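# Fetch the immersion oil from behind the bottles

## Task

The little brown oil dropper is wanted on the blue coaster, but it stands boxed in at the back of the white bottle tray. First set the red-capped bottle, the green-capped bottle and the canister aside upright on the dark mat, then stand the dropper in the middle of the coaster, and only then put the other three back in the tray, each upright on the very spot it came from. Do not tip anything over and leave the timer and the small white carton where they are.

Things in the scene. Friction and masses are not known exactly. Their poses are not given: they have to be found in the camera images.
- red_bottle: white plastic bottle with a red screw cap and red band. Body round, 38 mm across and upright from 0 to 58 above its base, then a shoulder and a cap 24 across; 72 tall in all, about 70 g. Origin at the centre of its underside, z up. At the start it stands upright on one of the three large spots of the white tray (which one varies).
- green_bottle: white plastic bottle with a green screw cap and green band. Body round, 38 mm across and upright from 0 to 58 above its base, then a shoulder and a cap 24 across; 72 tall in all, about 70 g. Origin at the centre of its underside, z up. At the start it stands upright on one of the three large spots of the white tray (which one varies).
- canister: round black canister with a cream-coloured lid. Body round, 35 mm across and upright from 0 to 61 above its base, then nothing more; 61 tall in all, about 70 g. Origin at the centre of its underside, z up. At the start it stands upright on one of the three large spots of the white tray (which one varies).
- oil_dropper: small brown dropper bottle with a black cap: body round, 26 mm across, up to 49 above its base, then a cap 16 across; 58 tall in all, about 20 g. Origin at the centre of its underside, z up. At the start it stands on the small spot, back middle of the tray, with about 6 between it and its neighbours at the left and right and the tray's handle behind.
- bottle_tray: flat white board 110 (x) by 130 (y) mm, 6 thick, no rim, fixed. Origin: centre of its underside; x to its back (away from the robot), y to its left. Blue ring spots at (x, y): large (22, 38), (22, -38), (-22, 0), small (22, 0). Steel arch handle at x 46, y -18 to 18, 72 high. Fingers have room in front of and behind the two outer back spots, and left and right of the front one.
- side_mat: dark rubber mat, 170 (x) by 70 (y) mm, 3 thick, fixed, empty: the side area, beside the tray at its left or right. Origin at the centre of its underside, x along its length, z up.
- coaster: round blue coaster, 56 mm across, 4 thick, fixed, in front of the tray or of the mat (nearer the robot). Origin at the centre of its underside, z up.
- lab_timer: bystander: white lab timer, 26 (x) by 62 (y) by 52 (height) mm, standing loose in front of the mat or of the tray. Origin at the centre of its underside. Leave it alone.
- white_carton: bystander: small white carton, 31 (x) by 51 (y) by 34 (height) mm, loose, near the front edge of the desk. Origin at the centre of its underside. Leave it alone.
- microscope_2: obstacle: a big microscope, 0.40 m tall, fixed at the right of the work; it fills about 0.26 m in x by 0.22 m in y round its origin (its middle, at desk height). It may stand between the arm's start and the work: go round its front (robot's side), not through it. A photometer 0.2 m tall bounds the work on the left, from y = 0.33 m, and a carton at the back, from x = 0.67 m.

How it is judged:
By the outcome, as a careful person would: the job done as asked, in the order asked, and still so for the second after the job is handed in, with the robot touching nothing.
It also fails if it takes over 144 s, if anything falls off the work surface, if the arm or the gripper's body presses on something with over 40 N, if the wrist force passes 120 N, or if a joint passes its speed limit or range.

## Robot

A 6-joint arm with a two-finger parallel gripper is mounted at the origin on a cart in front of the work surface, level with it; the furniture and walls round the work are solid. World frame = base frame: x ahead of the robot, y to its left, z up, the work surface at z = 0. Lengths are in m, angles in degrees, forces in N, time in s.
With the tool pointing down it reaches from about 0.4 to 0.825 m from the base axis. Payload 7 kg.
Tool frame: the origin (TCP) lies midway between the tips of the shut fingers; the grasp point (between the pads) lies 19 mm behind it; z points along the fingers, y is the line along which they close (so a half turn about z gives the same grasp; the last joint's range is limited). The gripper opens to 88 mm and grips with 3 to 60 N. Pads are 19 mm wide; open, the fingers measure 130 mm over their backs; the gripper's body (78 mm by 193 mm) begins 47 mm behind the grasp point.
Start: joints at [-50.873, 20.546, 0.682, 0, -70.136, -16.507], TCP at [0.26, -0.623, 0.227] pointing down, gripper open.
Joint ranges: [-176.03, 176.03], [-82.01, 121.73], [-58.28, 71.71], [-173.87, 95.51], [-174.79, -0.11], [-173.66, 173.66]. Speed limits (degrees/s): [136.94, 136.94, 172.46, 180, 180, 180].

## Interface

Orientations are given as a 3x3 rotation matrix whose columns are the frame's x, y, z axes.
In Python, from rig import robot gives the robot as it stands. Calls block until the motion is done:
- robot.goto(position, orientation): joint-space move of the TCP to a pose.
- robot.servo_line(position, ori=None, speed=0.15): straight line of the TCP; ori=None keeps the orientation; speed is the mean speed in m/s.
- robot.movej(angles): joint-space move.
- robot.move_gripper(opening): opening from 0.0 (shut) to 1.0 (fully open); the grip force is fixed at half the most; returns when the fingers have stopped.
- robot.dwell(seconds).
- robot.ik(position, orientation): joint angles nearest the present ones, or None.
- robot.grab_frame(name): name is "scene" or "side" or "wrist"; returns (picture, depth): 384x512x3 uint8, red, green, blue; 384x512 float32, m along the optical axis (not along the pixel's ray), 0 where there is no reading.
- robot.camera_info(name): a dict with "vfov" (degrees; the focal length in pixels is half the picture's height over the tangent of half this angle, whatever the lens; pixels are square), "cx", "cy" (the principal point, pixels), "view" (4x4, takes a point from world to camera coordinates); the wrist camera has in their place "T_tool_cam" (4x4, takes a point from camera to tool coordinates, whose origin is the TCP and whose axes are the flange's). Camera axes: x right, y down, z forward; pixel columns grow to the right and rows downward; lengths in m; the calibration is good to about 2 mm. A picture is of the moment at which its call begins: read the wrist's pose just before it. camera_info takes no time and is no camera call.
A pose or a line that the arm cannot do raises robot.Unreachable and nothing moves.
- robot.job_done(): hands the job in; it is judged then, once.
Readings, each from a call of its own:
- robot.read_t(): time.
- robot.read_qpos(): joint angles.
- robot.read_qvel(): joint speeds.
- robot.read_effort(): joint torques, N m.
- robot.read_position(): TCP position.
- robot.read_tcp_rot(): TCP orientation.
- robot.read_force(): force on the tool from outside, world axes, zero at the start.
- robot.read_ft_torque(): the same for the moment, N m.
- robot.read_grip_width(): opening from 0.0 (shut) to 1.0 (fully open).
- robot.read_finger_force(): force on a finger pad.
Only numpy, scipy, OpenCV 4.12 (cv2) and the standard library are available. Lean on these libraries where they do the work, as an engineer would, in place of code of your own. Each camera call takes 0.05 s, during which the arm holds its last target. There are 200 camera calls.

## Working session

There is one attempt and no reset: what is moved stays moved. The work goes in short steps, each a Python script; the robot and the scene stay as the last script left them, time stands still between calls to the robot, and variables do not carry over. Pictures are saved under pics/ and viewed, at most 14 in all, crops included, and the job is handed in when it is done.

```bash
ls; mkdir -p pics; python3 - <<'E'
from rig import robot
import cv2,numpy as np
for n in("scene","side"):
    im,d=robot.grab_frame(n); cv2.imwrite(f"pics/{n}0.png",im[:,:,::-1]); np.savez(f"{n}0.npz",im=im,d=d)
    c=robot.camera_info(n); print(n,c, (d>0).mean())
print(robot.camera_info("wrist"),robot.read_tcp_rot(),robot.read_t())
E
```

```text
pics
scene {'vfov': 50.65843832711215, 'cx': 250.64122965930613, 'cy': 187.03374972601762, 'view': array([[-0.62045926, -0.78418588,  0.00910003,  0.34368568],
       [-0.33805971,  0.25697154, -0.9053625 ,  0.18933132],
       [ 0.70763404, -0.5648169 , -0.42454203,  0.59370974],
       [ 0.        ,  0.        ,  0.        ,  1.        ]])} 0.9958038330078125
side {'vfov': 43.62858711192654, 'cx': 257.8717559763401, 'cy': 185.1963615642229, 'view': array([[-0.96511409, -0.2614455 , -0.01417869,  0.47015653],
       [-0.15540115,  0.61555685, -0.77261908,  0.0652043 ],
       [ 0.21072558, -0.74346218, -0.63471152,  0.99829644],
       [ 0.        ,  0.        ,  0.        ,  1.        ]])} 0.9959004720052084
{'vfov': 63.47777421267148, 'cx': 255.9388757243015, 'cy': 190.78111247115748, 'T_tool_cam': array([[ 7.17406820e-04, -9.54669539e-01, -2.97666857e-01,
         8.12127798e-02],
       [ 9.99999736e-01,  6.50309718e-04,  3.24442412e-04,
        -7.27746547e-04],
       [-1.16159638e-04, -2.97667011e-01,  9.54669753e-01,
        -1.57572386e-01],
       [ 0.00000000e+00,  0.00000000e+00,  0.00000000e+00,
         1.00000000e+00]])} [[-9.23103537e-01 -3.84550767e-01 -7.53325151e-04]
 [-3.84551466e-01  9.23102556e-01  1.35687634e-03]
 [ 1.73608536e-04  1.54222964e-03 -9.99998796e-01]] 0.1
```

View pics/scene0.png

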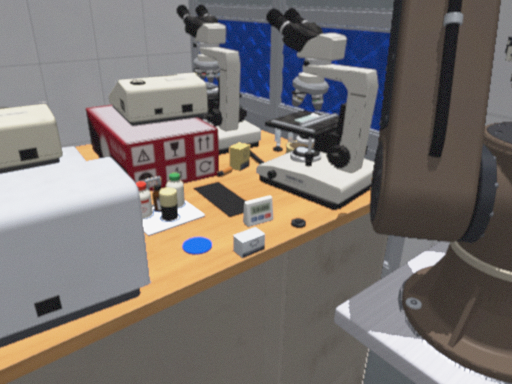

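View pics/side0.png

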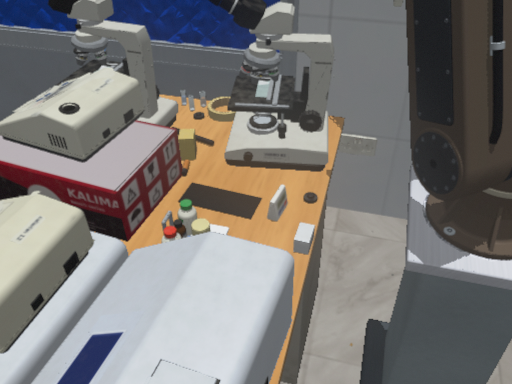

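Scene: tray with red cap (142,186), green cap (175,178), canister lid (169,193), dropper (152,190). The mat is at (222,198), coaster (197,245), timer (258,210) and carton (249,242). The microscope is at about (325,170).

```bash
cat > h.py <<'E'
import cv2,numpy as np
def K(c): return (384/2)/np.tan(np.radians(c["vfov"])/2)
def T_wc(robot,n,pose=None):
    c=robot.camera_info(n)
    if n!="wrist": return c,np.linalg.inv(c["view"])
    p,R=pose; T=np.eye(4);T[:3,:3]=R;T[:3,3]=p
    return c,T@c["T_tool_cam"]
def ray(c,T,u,v,z):
    f=K(c); d=T[:3,:3]@np.array([(u-c["cx"])/f,(v-c["cy"])/f,1]); o=T[:3,3]
    return o+d*(z-o[2])/d[2]
def cloud(c,T,d):
    f=K(c); v,u=np.mgrid[:384,:512]
    P=np.stack([(u-c["cx"])/f*d,(v-c["cy"])/f*d,d],-1)@T[:3,:3].T+T[:3,3]
    return P
E
python3 - <<'E'
from rig import robot
from h import *
np.set_printoptions(precision=4,suppress=True)
z=np.load("scene0.npz"); im,d=z["im"],z["d"]; c,T=T_wc(robot,"scene")
P=cloud(c,T,d)
for n,u,v in [("red",142,186),("green",175,178),("lid",169,193),("coaster",197,245),("mat",222,198),("timer",258,210),("carton",249,242),("scope base",300,178)]: print(n,P[v,u])
hsv=cv2.cvtColor(im,cv2.COLOR_RGB2HSV)
m=((abs(hsv[...,0].astype(int)-112)<12)&(hsv[...,1]>200)); m[:220]=0
ys,xs=np.where(m); print("coaster",ray(c,T,xs.mean(),ys.mean(),.004),len(xs))
m=(im.max(2)<60); m=m&(abs(P[...,2]-.003)<.004); m[:, :190]=0;m[:,250:]=0
ct=max(cv2.findContours(m.astype(np.uint8),0,1)[0],key=cv2.contourArea)
q=np.array([ray(c,T,*p[0],.003)[:2] for p in ct],np.float32); print("mat",cv2.minAreaRect(q), cv2.boxPoints(cv2.minAreaRect(q)))
m=(P[...,2]>.03)&(P[...,1]<-.05)&(P[...,0]>.2)&(P[...,2]<.45)&(P[...,0]<.75)
xs=np.arange(512); m[:,380:]=0; print("scope",P[m].min(0),P[m].max(0), np.percentile(P[m],2,axis=0))
E
```

```text
red [0.5663 0.268  0.076 ]
green [0.5682 0.1931 0.0728]
lid [0.5261 0.2303 0.0649]
coaster [0.4161 0.2362 0.0018]
mat [0.5483 0.0883 0.0016]
timer [0.4127 0.0931 0.0301]
carton [0.3341 0.1779 0.0274]
scope base [ 0.4426 -0.0533  0.0513]
coaster [0.4123 0.2387 0.004 ] 310
mat ((0.5451931357383728, 0.08744676411151886), (0.060932472348213196, 0.15816017985343933), 85.6612319946289) [[0.464  0.0631]
 [0.6217 0.0511]
 [0.6264 0.1118]
 [0.4686 0.1238]]
scope [ 0.3387 -0.2982  0.03  ] [ 0.7489 -0.05    0.3978] [ 0.3499 -0.1924  0.0366]
```

```bash
cat >> h.py <<'E'
def Rd(a):  # tool down; a=0: closing along world y, camera on robot's side; a rotates about world z (deg)
    a=np.radians(a); x=np.array([-np.cos(a),-np.sin(a),0]); y=np.array([-np.sin(a),np.cos(a),0])
    return np.stack([x,y,[0,0,-1.]],1)
E
python3 - <<'E'
from rig import robot
from h import *
np.set_printoptions(precision=3,suppress=True,linewidth=150)
for n in("scene","side"):
    z=np.load(n+"0.npz"); c,T=T_wc(robot,n); P=cloud(c,T,z["d"])
    def rng(nm,m): 
        q=P[m]; print(n,nm,len(q), len(q) and np.percentile(q,[.5,2,50,98,99.5],axis=0).tolist() and np.percentile(q,[.5,50,99.5],axis=0))
    X,Y,Z=P[...,0],P[...,1],P[...,2]
    for lo,hi in((.02,.1),(.1,.25),(.25,.5)):
        rng(f"scope {lo}",(X>.25)&(X<.66)&(Y<.04)&(Y>-.35)&(Z>lo)&(Z<hi))
    rng("back",(X>.62)&(X<.8)&(Y<.33)&(Y>.08)&(Z>.03))
    rng("photom",(X>.4)&(X<.6)&(Y<.5)&(Y>.3)&(Z>.03)&(Z<.3))
    rng("timer",(X>.36)&(X<.45)&(Y<.15)&(Y>.04)&(Z>.01)&(Z<.06))
for az in(-67,-35,0,20):
  for r in(.25,.3,.35,.4,.5,.6):
    row=[]
    for zz in(.25,.35,.45,.5,.55):
        a=np.radians(az);row.append(robot.ik([r*np.cos(a),r*np.sin(a),zz],Rd(az)) is not None)
    print(az,r,row)
for p,a in[((.545,.23,.3),0),((.567,.268,.03),90),((.567,.268,.03),-90),((.567,.193,.03),90),((.567,.193,.03),-90),((.6,.09,.03),0),((.49,.09,.03),0),((.41,.24,.03),0)]: print(p,a,robot.ik(p,Rd(a)))
E
```

```text
scene scope 0.02 3968 [[ 0.34  -0.239  0.022]
 [ 0.42  -0.087  0.058]
 [ 0.659 -0.03   0.099]]
scene scope 0.1 4876 [[ 0.357 -0.202  0.101]
 [ 0.432 -0.135  0.159]
 [ 0.578 -0.054  0.249]]
scene scope 0.25 3899 [[ 0.357 -0.177  0.251]
 [ 0.482 -0.123  0.318]
 [ 0.604 -0.077  0.394]]
scene back 6057 [[0.667 0.081 0.032]
 [0.704 0.162 0.125]
 [0.798 0.251 0.225]]
scene photom 1687 [[0.4   0.363 0.192]
 [0.429 0.441 0.193]
 [0.466 0.5   0.195]]
scene timer 606 [[0.404 0.058 0.01 ]
 [0.413 0.094 0.032]
 [0.432 0.119 0.051]]
side scope 0.02 4453 [[ 0.345 -0.238  0.021]
 [ 0.471 -0.083  0.058]
 [ 0.658 -0.028  0.099]]
side scope 0.1 5129 [[ 0.36  -0.21   0.101]
 [ 0.468 -0.127  0.159]
 [ 0.585 -0.052  0.249]]
side scope 0.25 3752 [[ 0.36  -0.171  0.25 ]
 [ 0.485 -0.117  0.309]
 [ 0.593 -0.077  0.374]]
side back 9020 [[0.67  0.081 0.031]
 [0.739 0.18  0.127]
 [0.799 0.253 0.226]]
side photom 8441 [[0.401 0.356 0.11 ]
 [0.476 0.438 0.187]
 [0.599 0.499 0.196]]
side timer 401 [[0.363 0.062 0.01 ]
 [0.417 0.102 0.035]
 [0.435 0.147 0.052]]
-67 0.25 [True, True, True, True, True]
-67 0.3 [True,
[... 776 characters left out ...]
, True, True, True]
20 0.5 [True, True, True, True, True]
20 0.6 [True, True, True, True, True]
(0.545, 0.23, 0.3) 0 [  41.8     10.515   -3.498    0.     -75.987 -131.8  ]
(0.567, 0.268, 0.03) 90 [ 43.106  26.655 -18.451   0.    -44.894 -43.106]
(0.567, 0.268, 0.03) -90 [ 43.106  26.655 -18.451   0.    -44.894 136.894]
(0.567, 0.193, 0.03) 90 [ 37.475  24.558 -22.239   0.    -43.202 -37.475]
(0.567, 0.193, 0.03) -90 [ 37.475  24.558 -22.239   0.    -43.202 142.525]
(0.6, 0.09, 0.03) 0 [  26.96    25.136  -21.204    0.     -43.66  -116.96 ]
(0.49, 0.09, 0.03) 0 [  33.051   16.961  -35.215   -0.     -37.825 -123.051]
(0.41, 0.24, 0.03) 0 [  54.154   15.151  -38.096   -0.     -36.753 -144.154]
```

```bash
python3 - <<'E'
from rig import robot
from h import *
np.set_printoptions(precision=4,suppress=True,linewidth=150)
R0=robot.read_tcp_rot(); p=robot.read_position()
robot.servo_line([p[0],p[1],.5],speed=.25)
a=np.arctan2(p[1],p[0]); robot.goto([.42*np.cos(a),.42*np.sin(a),.5],R0)
print(robot.read_qpos(),robot.read_position())
q=np.array(robot.read_qpos()); q[0]+=np.degrees(-a)+20; robot.movej(q)
print(robot.read_position())
robot.goto([.5,.17,.28],Rd(0))
robot.dwell(.3)
pose=(robot.read_position(),robot.read_tcp_rot()); im,d=robot.grab_frame("wrist")
cv2.imwrite("pics/w1.png",im[:,:,::-1]); np.savez("w1.npz",im=im,d=d,p=pose[0],R=pose[1]); print(pose,robot.read_t(),robot.read_force())
E
```

```text
[ -40.2517   -7.7278    2.5767   -0.0314 -100.4174  -27.1292] [ 0.162  -0.3882  0.4997]
[0.3955 0.1436 0.4998]
(array([0.5   , 0.1701, 0.2803]), array([[-1.    , -0.0004,  0.0005],
       [-0.0004,  1.    ,  0.0004],
       [-0.0005,  0.0004, -1.    ]])) 6.3583 [0.5276 1.0688 0.671 ]
```

View pics/w1.png

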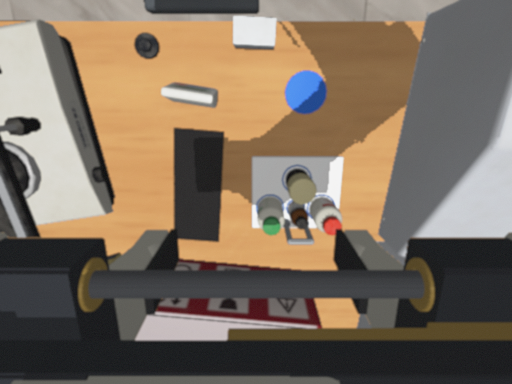

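Wrist view: camera up is toward the robot, right is +y. Red cap (331,226), green cap (271,225), lid (301,189), dropper (299,216), coaster (306,92), mat (199,185). The tray's front corners are at about (252,157) and (343,157).

```bash
cat > meas.py <<'E'
from h import *
def blob(m,lo=30):
    n,l,s,c=cv2.connectedComponentsWithStats(m.astype(np.uint8)); k=1+np.argmax(s[1:,4]); return c[k],s[k],l==k
E
python3 - <<'E'
from rig import robot
from meas import *
np.set_printoptions(precision=4,suppress=True,linewidth=150)
z=np.load("w1.npz"); im,d=z["im"],z["d"]; c,T=T_wc(robot,"wrist",(z["p"],z["R"])); P=cloud(c,T,d)
X,Y,Z=[P[...,i] for i in range(3)]
h,s,v=[a.astype(int) for a in cv2.split(cv2.cvtColor(im,cv2.COLOR_RGB2HSV))]
roi=np.zeros_like(h,bool); roi[140:250,240:360]=1
for n,m,zz in [("red",roi&((h<8)|(h>172))&(s>170)&(v>100)&(Z>.06),.0775),("green",roi&(h>45)&(h<85)&(s>120)&(Z>.06),.0775),
  ("lid",roi&(Z>.060)&(Y>.2)&(h>15)&(h<40)&(X<.56),.067),("drop",roi&(Z>.055)&(v<60)&(X>.54),.064),("coaster",(h>100)&(h<125)&(s>180)&(np.arange(384)[:,None]<130)&(X<.5)&(Z<.03)&(Z>-.02),.004),
  ]:
    cc,st,mm=blob(m); ct=max(cv2.findContours(mm.astype(np.uint8),0,1)[0],key=cv2.contourArea)
    e,r=cv2.minEnclosingCircle(ct); q=ray(c,T,*cc,zz); print(n,st,cc,"ray",q,"minenc",ray(c,T,*e,zz),"diam",2*r/K(c)*np.linalg.norm(q-T[:3,3]),"depthz",np.median(P[mm][:,2]))
m=(v<50)&(Z<.02)&(Z>-.02); m[:,:160]=0;m[:,235:]=0
cc,st,mm=blob(m); ct=max(cv2.findContours(mm.astype(np.uint8),0,1)[0],key=cv2.contourArea)
print("mat",cv2.minAreaRect(np.array([ray(c,T,*p[0],.003)[:2] for p in ct],np.float32)))
m=roi&(s<60)&(v>120)&(Z<.03); m[:150]=0
ct=np.vstack([k for k in cv2.findContours(m.astype(np.uint8),0,1)[0] if cv2.contourArea(k)>60])
Q=np.array([ray(c,T,*p[0],.006)[:2] for p in ct],np.float32);r=cv2.minAreaRect(Q);print("tray",r,cv2.boxPoints(r))
fe=np.array([ray(c,T,u,np.where(m[:,u])[0].min(),.006)[:2] for u in range(260,336,4)]);print("front edge slope deg",np.degrees(np.polyfit(fe[:,1],fe[:,0],1)[0]),fe[:,0].mean())
E
```

```text
red [324 218  17  17 176] [331.4659 224.875 ] ray [0.5765 0.2647 0.0775] minenc [0.5775 0.2651 0.0775] diam 0.02234308521820691 depthz 0.07694078294399642
green [264 218  15  16 116] [271.6552 226.0776] ray [0.5782 0.1893 0.0775] minenc [0.5774 0.1885 0.0775] diam 0.01972754438809108 depthz 0.07732465765797872
lid [288 177  28  27 591] [301.6853 189.8528] ray [0.5336 0.2267 0.067 ] minenc [0.5336 0.2267 0.067 ] diam 0.03503459964774003 depthz 0.06615418659771716
drop [295 216  12   8  53] [300.1698 219.2075] ray [0.5744 0.227  0.064 ] minenc [0.5769 0.2275 0.064 ] diam 0.015421310336385215 depthz 0.06127766136930435
coaster [294  79  31  33 426] [312.73    99.3615] ray [0.426  0.2456 0.004 ] minenc [0.4192 0.2382 0.004 ] diam 0.05542834735646111 depthz 0.003275144035233629
mat ((0.5500035285949707, 0.08477342128753662), (0.06415468454360962, 0.16377173364162445), 85.67304229736328)
tray ((0.556878924369812, 0.22823040187358856), (0.10872188955545425, 0.1292766034603119), 0.051020924001932144) [[0.5025 0.2928]
 [0.5026 0.1635]
 [0.6113 0.1636]
 [0.6112 0.2929]]
front edge slope deg 0.121128087645624 0.5026022646596915
```

```bash
python3 - <<'E'
from rig import robot
from meas import *
np.set_printoptions(precision=3,suppress=True,linewidth=150)
z=np.load("w1.npz"); d=z["d"]; c,T=T_wc(robot,"wrist",(z["p"],z["R"]))
Q=cloud(c,c["T_tool_cam"],d); g=(d>0)&(d<.25)
for lo in np.arange(-.2,.02,.01):
    k=g&(Q[...,2]>lo)&(Q[...,2]<=lo+.01); q=Q[k]
    if len(q): print("tool z %.2f n%d x %.3f..%.3f y %.3f..%.3f"%(lo,len(q),q[:,0].min(),q[:,0].max(),q[:,1].min(),q[:,1].max()))
for n in("scene","side"):
    zz=np.load(n+"0.npz"); cc,TT=T_wc(robot,n); P=cloud(cc,TT,zz["d"])
    for y in np.arange(.08,.34,.02):
        k=(abs(P[...,1]-y)<.01)&(P[...,0]>.63)&(P[...,0]<.8)&(P[...,2]>.04); q=P[k]
        lowf=q[q[:,2]<.1]
        if len(q)>5: print(n,"y %.2f face x %s; z where x<.68 max %.3f; x<.70 %.3f"%(y,np.percentile(lowf[:,0],[2,50]) if len(lowf) else None,q[q[:,0]<.68][:,2].max(initial=0),q[q[:,0]<.70][:,2].max(initial=0)))
E
```

```text
tool z -0.12 n200 x 0.026..0.028 y -0.038..0.016
tool z -0.11 n19085 x 0.022..0.028 y -0.060..0.058
tool z -0.10 n7089 x 0.018..0.038 y -0.069..0.066
tool z -0.09 n22408 x 0.009..0.040 y -0.072..0.070
tool z -0.08 n6446 x 0.000..0.040 y -0.079..0.077
tool z -0.07 n1272 x -0.009..0.039 y -0.083..0.081
tool z -0.06 n759 x -0.012..0.009 y -0.049..0.047
tool z -0.05 n1041 x -0.011..0.013 y -0.063..0.061
tool z -0.04 n1118 x -0.010..0.012 y -0.064..0.061
tool z -0.03 n966 x -0.003..0.012 y -0.062..0.060
tool z -0.02 n949 x -0.009..0.012 y -0.061..0.059
tool z -0.01 n707 x -0.010..0.012 y -0.061..0.059
tool z 0.00 n21 x -0.008..0.010 y -0.047..0.046
scene y 0.08 face x [0.665 0.668]; z where x<.68 max 0.127; x<.70 0.128
scene y 0.10 face x [0.667 0.67 ]; z where x<.68 max 0.128; x<.70 0.128
scene y 0.12 face x [0.668 0.672]; z where x<.68 max 0.127; x<.70 0.127
scene y 0.14 face x [0.671 0.674]; z where x<.68 max 0.128; x<.70 0.128
scene y 0.16 face x [0.674 0.677]; z where x<.68 max 0.127; x<.70 0.127
scene y 0.18 face x [0.675 0.679]; z where x<.68 max 0.127; x<.70 0.127
scene y 0.20 fac
[... 281 characters left out ...]
08 face x [0.667 0.669]; z where x<.68 max 0.129; x<.70 0.129
side y 0.10 face x [0.669 0.671]; z where x<.68 max 0.130; x<.70 0.130
side y 0.12 face x [0.671 0.673]; z where x<.68 max 0.129; x<.70 0.129
side y 0.14 face x [0.673 0.675]; z where x<.68 max 0.129; x<.70 0.130
side y 0.16 face x [0.675 0.678]; z where x<.68 max 0.128; x<.70 0.130
side y 0.18 face x [0.678 0.68 ]; z where x<.68 max 0.127; x<.70 0.129
side y 0.20 face x [0.68  0.682]; z where x<.68 max 0.101; x<.70 0.129
side y 0.22 face x [0.682 0.684]; z where x<.68 max 0.000; x<.70 0.129
side y 0.24 face x [0.685 0.744]; z where x<.68 max 0.000; x<.70 0.129
side y 0.26 face x [0.688 0.702]; z where x<.68 max 0.000; x<.70 0.128
```

```bash
cat > act.py <<'E'
from rig import robot
from meas import *
np.set_printoptions(precision=4,suppress=True,linewidth=150)
UP=.16
def mat(s): return np.array([.549,.0855])+s*np.array([.997,-.075])
def st(tag): print(tag,"t%.1f"%robot.read_t(),"pos",robot.read_position(),"w%.3f"%robot.read_grip_width(),"ff%.1f"%robot.read_finger_force(),"F",robot.read_force())
def pick(xy,tz,a,op=.8,tag=""):
    robot.goto([*xy,UP],Rd(a)); robot.move_gripper(op)
    robot.servo_line([*xy,tz+.02],speed=.12); f0=np.array(robot.read_force())
    robot.servo_line([*xy,tz],speed=.06); print("contact dF",np.array(robot.read_force())-f0)
    robot.move_gripper(0); st(tag+" gripped")
    robot.servo_line([*xy,UP],speed=.12); st(tag+" lifted")
def place(xy,tz,a,op=.75,tag=""):
    robot.goto([*xy,UP],Rd(a)); robot.servo_line([*xy,tz+.02],speed=.12)
    robot.servo_line([*xy,tz],speed=.04); st(tag+" down")
    robot.move_gripper(op); robot.dwell(.2); robot.servo_line([*xy,UP],speed=.12); st(tag+" released")
def snap(n):
    robot.dwell(.2); p=(robot.read_position(),robot.read_tcp_rot()); im,d=robot.grab_frame("wrist")
    cv2.imwrite(f"pics/{n}.png",im[:,:,::-1]); np.savez(n+".npz",im=im,d=d,p=p[0],R=p[1])
E
python3 - <<'E'
from act import *
pick([.5345,.2275],.024,0,tag="can")
place(mat(-.052),.0225,-4.3,tag="can")
robot.goto([.5,.17,.23],Rd(0)); snap("w2")
E
```

```text
contact dF [0.4829 0.0972 0.6786]
can gripped t9.8 pos [0.5346 0.2276 0.0241] w0.385 ff30.0 F [ 0.6702  1.008  -0.0499]
can lifted t11.1 pos [0.534  0.2272 0.1592] w0.386 ff30.0 F [ 0.5664 -0.3408 -0.4042]
can down t13.5 pos [0.4971 0.0894 0.0223] w0.384 ff30.0 F [ 0.5591 -0.1252 -0.585 ]
can released t15.7 pos [0.4967 0.0892 0.1593] w0.748 ff0.0 F [-0.1683  1.0116 -0.3504]
```

View pics/w2.png

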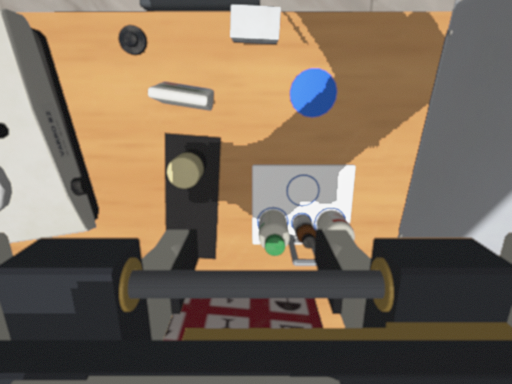

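The canister stands on the mat at (186,170). The empty front ring is at (303,190), coaster at (313,92). I'll check the ring and coaster here, then move green.

```bash
python3 - <<'E'
from act import *
z=np.load("w2.npz"); im=z["im"]; c,T=T_wc(robot,"wrist",(z["p"],z["R"]))
h,s,v=[a.astype(int) for a in cv2.split(cv2.cvtColor(im,cv2.COLOR_RGB2HSV))]
b=(h>95)&(h<130)&(s>60)
for n,(r0,r1,c0,c1),zz,sm in[("ring",(168,212,280,326),.006,40),("coaster",(60,125,280,345),.004,150)]:
    m=np.zeros_like(b); m[r0:r1,c0:c1]=(b&(s>sm))[r0:r1,c0:c1]
    ys,xs=np.where(m); pts=np.stack([xs,ys],1).astype(np.float32)
    Q=np.array([ray(c,T,*p,zz)[:2] for p in pts],np.float32); e,r=cv2.minEnclosingCircle(Q); print(n,len(xs),"circle",e,2*r,"bbox",Q.min(0),Q.max(0))
pick([.578,.1895],.025,83.2,tag="green")
place(mat(0),.0235,-4.3,tag="green")
E
```

```text
ring 23 circle (0.5408191680908203, 0.22001773118972778) 0.05892263352870941 bbox [0.5159 0.2009] [0.5631 0.2433]
coaster 1638 circle (0.417248398065567, 0.2353580892086029) 0.053135503083467484 bbox [0.3918 0.2092] [0.4422 0.2612]
contact dF [-0.6716  0.4043 -0.2595]
green gripped t20.5 pos [0.5782 0.1896 0.0252] w0.408 ff30.0 F [-0.2939  0.3674  1.1276]
green lifted t21.7 pos [0.5775 0.1892 0.159 ] w0.407 ff30.0 F [ 0.8717  0.5501 -1.076 ]
green down t24.8 pos [0.549  0.0855 0.0233] w0.411 ff30.0 F [-0.4363 -0.5797 -0.8727]
green released t27.0 pos [0.5485 0.0853 0.1592] w0.751 ff0.0 F [-0.1871 -0.3839  0.271 ]
```

```bash
python3 - <<'E'
from act import *
pick([.578,.2655],.025,90,tag="red")
place(mat(.052),.0235,-4.3,tag="red")
robot.goto([.5,.19,.2],Rd(0)); snap("w3")
E
```

```text
contact dF [-0.857   0.5486  0.0332]
red gripped t30.9 pos [0.5782 0.2656 0.0252] w0.410 ff30.0 F [1.0392 0.6488 0.6749]
red lifted t32.1 pos [0.5775 0.2652 0.159 ] w0.408 ff30.0 F [-0.6634 -0.1746 -1.1439]
red down t35.1 pos [0.6009 0.0816 0.0233] w0.410 ff30.0 F [ 0.0409 -0.2283 -1.6522]
red released t37.4 pos [0.6003 0.0815 0.1591] w0.750 ff0.0 F [ 0.1062  0.5159 -0.1517]
```

View pics/w3.png

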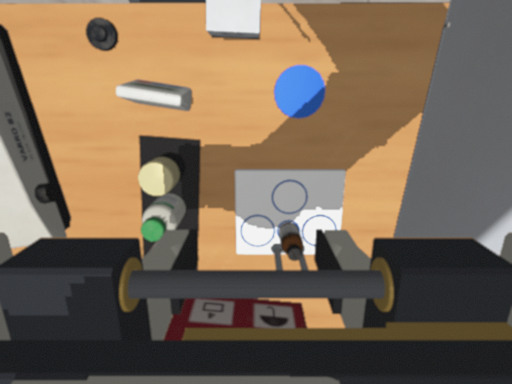

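All rings are clear: front (290,197), right-back (258,231), left-back (320,231). The dropper's cap is at (294,252), with canister and green upright on the mat. I'll measure the rings and the coaster, then move the dropper.

```bash
python3 - <<'E'
from act import *
z=np.load("w3.npz"); im=z["im"].astype(int); c,T=T_wc(robot,"wrist",(z["p"],z["R"]))
m=(im[...,2]-im[...,0])>12
for n,(u,v),hw,zz in[("front",(290,197),21,.006),("green",(258,231),20,.006),("red",(320,231),20,.006),("coaster",(300,92),32,.004)]:
    w=np.zeros_like(m); w[v-hw:v+hw,u-hw:u+hw]=m[v-hw:v+hw,u-hw:u+hw]
    ys,xs=np.where(w)
    if len(xs)<20: print(n,len(xs)); continue
    e,ax,_=cv2.fitEllipse(cv2.convexHull(np.stack([xs,ys],1).astype(np.float32)))
    print(n,len(xs),e,ax,ray(c,T,*e,zz))
E
```

```text
front 278 (292.23565673828125, 199.19528198242188) (35.62030792236328, 46.44581985473633) [0.5391 0.2317 0.006 ]
green 244 (258.0389709472656, 230.19747924804688) (32.153831481933594, 37.572715759277344) [0.5795 0.1909 0.006 ]
red 174 (318.4362487792969, 230.12306213378906) (31.3475399017334, 36.437931060791016) [0.5794 0.2653 0.006 ]
coaster 2148 (299.1955871582031, 91.0273666381836) (50.40591812133789, 53.99129104614258) [0.4162 0.2353 0.004 ]
```

```bash
python3 - <<'E'
from act import *
pick([.579,.228],.021,0,op=.7,tag="drop")
place([.417,.236],.020,0,op=.6,tag="drop")
robot.goto([.46,.19,.23],Rd(0)); snap("w4")
E
```

```text
contact dF [ 0.5222 -0.1568 -1.0131]
drop gripped t41.4 pos [0.579  0.2281 0.0211] w0.275 ff30.0 F [-1.1297 -0.5198  1.3751]
drop lifted t42.7 pos [0.5785 0.2277 0.1591] w0.273 ff30.0 F [ 0.6629  0.3018 -0.543 ]
drop down t45.2 pos [0.417  0.2359 0.0198] w0.273 ff30.0 F [-0.0824  0.0707  0.5396]
drop released t47.5 pos [0.4167 0.2357 0.1593] w0.598 ff0.0 F [0.1008 0.4201 0.0695]
```

View pics/w4.png

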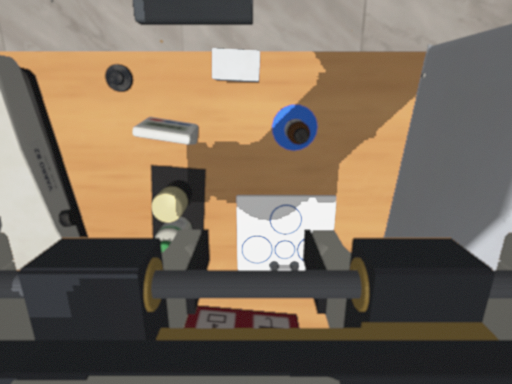

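The dropper stands upright on the coaster: coaster (295,127), cap top (299,133). I'll check the centring by rays, and put back red and green at the poses they came from.

```bash
python3 - <<'E'
from act import *
z=np.load("w4.npz"); im=z["im"]; c,T=T_wc(robot,"wrist",(z["p"],z["R"])); P=cloud(c,T,z["d"])
h,s,v=[a.astype(int) for a in cv2.split(cv2.cvtColor(im,cv2.COLOR_RGB2HSV))]
roi=np.zeros_like(h,bool); roi[95:160,265:325]=1
def el(m): 
    p=cv2.convexHull(np.stack(np.where(m)[::-1],1).astype(np.float32)); return cv2.fitEllipse(p)
e=el(roi&(h>100)&(h<130)&(s>150)); print("coaster",e,ray(c,T,*e[0],.004))
k=roi&(P[...,2]>.058); e=el(k); print("cap",k.sum(),e,ray(c,T,*e[0],.062),np.median(P[k][:,2]))
E
```

```text
coaster ((294.3075866699219, 127.17732238769531), (42.46323013305664, 44.07239532470703), 32.64039993286133) [0.4163 0.2354 0.004 ]
cap 190 ((306.662841796875, 132.8268585205078), (46.558895111083984, 71.73663330078125), 58.79377746582031) [0.4163 0.2414 0.062 ] 0.06104175807413534
```

```bash
python3 - <<'E'
from act import *
pick(mat(.052),.0235,-4.3,op=.75,tag="red")
place([.578,.2655],.0255,90,tag="red")
pick(mat(0),.0235,-4.3,op=.75,tag="green")
place([.578,.1895],.0255,83.2,tag="green")
E
```

```text
contact dF [ 1.1265 -0.1225 -1.3159]
red gripped t51.7 pos [0.6009 0.0816 0.0236] w0.412 ff30.0 F [-0.6504 -0.102   1.2159]
red lifted t53.0 pos [0.6003 0.0815 0.1591] w0.412 ff30.0 F [ 0.1222  0.2656 -0.1561]
red down t56.0 pos [0.5779 0.2654 0.0265] w0.411 ff30.0 F [-4.9483 -1.2011 12.6854]
red released t58.2 pos [0.5775 0.2652 0.159 ] w0.747 ff0.0 F [-0.4861  0.4044 -0.1568]
contact dF [-0.3442 -0.8404  0.5103]
green gripped t61.9 pos [0.5491 0.0855 0.0237] w0.408 ff30.0 F [-0.1872 -0.5657  1.8918]
green lifted t63.1 pos [0.5485 0.0853 0.1592] w0.409 ff30.0 F [-0.4165 -0.9851 -1.3909]
green down t66.2 pos [0.5779 0.1894 0.0265] w0.409 ff30.0 F [-5.5476 -0.6782 13.5263]
green released t68.4 pos [0.5775 0.1893 0.1591] w0.752 ff0.0 F [-1.2493  0.4494  0.6514]
```

```bash
python3 - <<'E'
from act import *
pick(mat(-.052),.0225,-4.3,op=.75,tag="can")
place([.5345,.2275],.0255,0,tag="can")
robot.goto([.46,.2,.26],Rd(0)); snap("w5")
z=np.load("w5.npz"); im=z["im"]; c,T=T_wc(robot,"wrist",(z["p"],z["R"])); P=cloud(c,T,z["d"])
for n,(x,y),lo,hi in[("drop",(.417,.236),.0575,.066),("can",(.5345,.2275),.062,.072),("red",(.578,.2655),.073,.085),("green",(.578,.1895),.073,.085)]:
    k=(P[...,2]>lo)&(P[...,2]<hi)&(np.hypot(P[...,0]-x,P[...,1]-y)<.03)
    e,r=cv2.minEnclosingCircle(P[k][:,:2].astype(np.float32)); print(n,k.sum(),e,2*r,P[k].mean(0))
s,_=robot.grab_frame("scene"); cv2.imwrite("pics/s5.png",cv2.resize(s[150:270,100:300],None,fx=4,fy=4)[:,:,::-1])
E
```

```text
contact dF [ 0.0027 -1.6501  1.5363]
can gripped t72.1 pos [0.4973 0.0895 0.0226] w0.386 ff30.0 F [0.0267 0.3335 0.0131]
can lifted t73.4 pos [0.4967 0.0892 0.1592] w0.390 ff30.0 F [ 0.0987 -0.6203 -0.26  ]
can down t75.8 pos [0.5345 0.2274 0.0255] w0.383 ff30.0 F [-0.7587 -0.2921  4.3146]
can released t78.0 pos [0.5341 0.2272 0.1591] w0.748 ff0.0 F [ 0.0691 -0.568  -0.0484]
drop 155 (0.41894859075546265, 0.23596003651618958) 0.01579301431775093 [0.4189 0.2358 0.0608]
can 597 (0.5348613262176514, 0.22645367681980133) 0.03533909097313881 [0.5337 0.2264 0.0661]
red 202 (0.5760259628295898, 0.2648657560348511) 0.02311534620821476 [0.5756 0.263  0.077 ]
green 258 (0.5773659944534302, 0.18820920586585999) 0.024291977286338806 [0.5757 0.1884 0.0769]
```

View pics/w5.png

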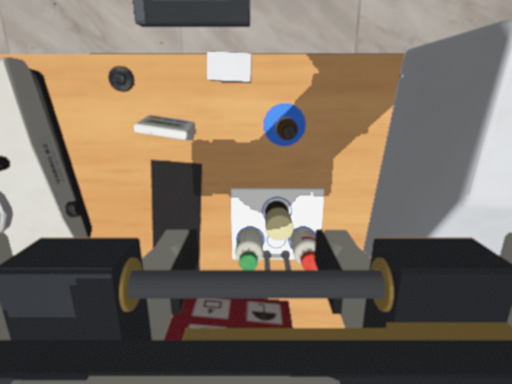

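View pics/s5.png

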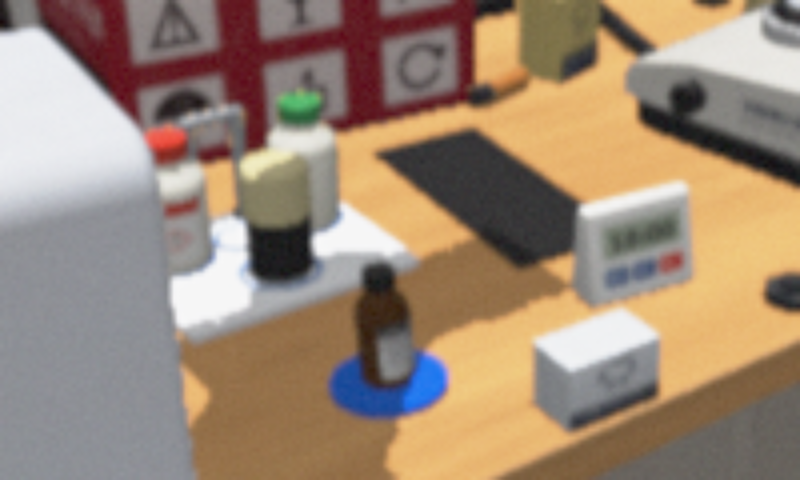

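All four stand upright: the dropper (287,128) is on the coaster within about 3 mm of its centre, and the three others are back within about 2 mm. The timer and carton have not moved.

```bash
python3 -c "
from rig import robot
print(robot.read_t(),robot.job_done())"
```

```text
the job is handed in; nothing more can be done
78.9083 None
```

The job is handed in at 78.9 s: the dropper stands on the coaster within about 3 mm of its centre, the red-capped bottle, the green-capped bottle and the canister are back upright on their own spots to within about 2 mm, and the timer and white carton were left alone.

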